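# Find the loose terminal and take its temperature

### The arm

A 6-joint arm with a two-finger parallel gripper is mounted at the origin on the work surface. World frame = base frame: x ahead of the robot, y to its left, z up, the work surface at z = 0. Lengths are in mm, angles in degrees, forces in N, time in s.
With the tool pointing down it reaches from about 350 to 850 mm from the base axis. Payload 8.1 kg.
Tool frame: the origin (TCP) lies midway between the tips of the shut fingers; the grasp point (between the pads) lies 19 mm behind it; z points along the fingers, y is the line along which they close (so a half turn about z gives the same grasp; the last joint's range is limited). The gripper opens to 85 mm and grips with 20 to 120 N. Pads are 22 mm wide; open, the fingers measure 114 mm over their backs; the gripper's body (76 mm by 85 mm) begins 54 mm behind the grasp point. The pads swing forward as they close: fully open they stand 13 mm farther back than shut.
Start: joints at [71.654, 7.471, 85.268, -0, 87.261, -4.893], TCP at [139.567, 583.546, 231.292] pointing down, gripper open.
Joint ranges: [-169.43, 169.43], [-51.17, 129.36], [1.28, 143.12], [-76.62, 256.62], [0, 156.53], [-152.29, 152.29]. Speed limits (degrees/s): [136.94, 136.94, 159.86, 180, 180, 180].

### API

Orientations are given as [roll, pitch, yaw] about the fixed x, y, z axes, in that order (R = Rz(yaw) Ry(pitch) Rx(roll)).
In Python, from bench import sense, snapshot, order, finder gives the robot as it stands.
- The arm moves only by the tool send_rows, never from a script. Its argument "steps" is a list of rows, each a list of 2 entries, a list of its own where there are three numbers: the shift along the world's x, y, z in units of 30 mm (1.0 is 30 mm), then the turn, a rotation vector about the world's x, y, z in rad. In form: [[[dx, dy, dz], [wx, wy, wz]], ...]. A call has 1 to 10 rows; each row is the pose to reach, as a shift and turn from the pose commanded when the call began; what a row does not reach only later rows make up. A row lasts 1/8 s, in which the tool goes at most 62.5 mm and 10.7 degrees, less where a joint would pass 70% of its speed; a pose out of reach is approached as far as the arm can. A call with a gripper value outside its range is refused whole. "fingers" is the closure, from 0 (fully open) to 1 (shut), set as the call begins (left out, the last holds). The fingers move at their own pace and stop on an object; "squeeze" is the grip in N (left out, the last holds). Time passes only in rows, so rows that repeat a pose let the fingers close. It gives the time, the measured TCP pose, the force, the opening and the grip force at its end, in the units of the state.
- sense(): the state, without advancing time (a new reading comes with each control period).
- snapshot(name): name is "scene" or "top" or "wrist"; returns a dict with "img" (480x640x3 uint8, red, green, blue), "K" (3x3 intrinsics, pixels), "pose" (4x4, takes a point from camera to world coordinates). Camera axes: x right, y up, looking along -z (the intrinsics and any distortion apply to the point x, -y, -z); pixel columns grow to the right and rows downward; lengths in mm; the calibration is good to about 2 mm. A picture is of the moment at which its call begins. There is no depth.
- order.hand_in(): hands the job in; it is judged then, once.
Trained networks look in the newest picture that a camera, given by its name, has taken for a name from the list of things; names that differ only in an ending like _2 or _b are one class to them, and where a whole thing is asked for, a point or a joint stands for the part that bears it (a point fixed in the world has none). Each returns a list of dicts, best first, with "confidence" (0 to 1); they miss things now and then, are a little off and sometimes report something else, mostly with a low value. They report only what shows in the picture. A call takes as long as a camera call. They do not tell look-alikes from the thing itself.
- finder.find_in(label, camera): "box" ([left, top, width, height] as shares, 0 to 1, of the picture: columns of its width, rows of its height, round what is visible of it).
- finder.trace(label, camera): "mask" (480x640 bool, what is visible of it) and "box" ([left, top, width, height] as shares, 0 to 1, of the picture: columns of its width, rows of its height, round what is visible of it).
- finder.pinpoint(label, camera): "at" ([column, row] as shares, 0 to 1, of the picture: columns of its width, rows of its height: a listed point, or the origin of a listed thing).
The state is a dict: "time": time; "joint_pos": joint angles; "qd": joint speeds; "joint_efforts": joint torques, N m; "tool_pos": TCP position; "tcp_rot": TCP orientation; "ft_force": force on the tool from outside, world axes, zero at the start; "wrist_torque": the same for the moment, N m; "finger_gap": finger opening in mm; "grip_force": force on a finger pad.
Only numpy, scipy, OpenCV 4.12 (cv2) and the standard library are available. Lean on these libraries where they do the work, as an engineer would, in place of code of your own. Each camera call takes 0.05 s, during which the arm holds its last target. There are 200 camera calls.

### The job

One of the three wing nuts on the terminal rack is loose: find it by gently trying each one clockwise without forcing any, and turn the loose one on until it stops. Then take the thermometer and hold it steady for a second with its nose about 5 cm from that terminal's round patch, pointing squarely at the middle of the patch and touching nothing. Finally stand it back, nose down, in the middle of its charging plate, and leave everything else where it is.

Things in the scene. Friction and masses are not known exactly. Their poses are not given: they have to be found in the camera images.
- terminal_a: Grey terminal block, one of three alike (letters say nothing), fixed on the rack 90 mm apart; 120 mm deep (x), 62 wide (y). Origin: centre of its underside, 10 mm above the table; +x to its rear, z up. Front (robot's side): flat step, top 50 mm above the origin, with a brass wing nut. Rear: 30 degree slope facing up and to the front, top edge 88 mm up, with the measuring patch.
- axis_a (a point): On the upright axis of terminal_a's wing nut, level with the step's top (28 mm in front of the block's origin, 50 mm up). Hub 20 mm across, 17 high, screw end to 25; two upright flat wings 5 mm thick, 60 mm tip to tip, 6 to 26 mm above the step, at joint 0 along the block's x axis. Room all round; the slope begins 38 mm behind the axis.
- nut_a (a joint): Turn of its wing nut, rad: 0 at the start, growing clockwise from above (front wing moves to the block's +y side); no turn the other way. A tight nut gives less than 0.2, then resists firmly; the loose one turns easily (1.5 N at the wing), stays where left and stops at 0.8. Pushing a wing with 4 to 6 N tells; over 20 N does damage.
- pad_a: Round black measuring patch, 30 mm across with a thin brass rim, on the slope of terminal_a; fixed. Origin: centre of its face (34 mm behind and 76 mm above the block's origin); its z axis points straight out of the face, 30 degrees from vertical towards the block's front.
- terminal_b: Grey terminal block, one of three alike (letters say nothing), fixed on the rack 90 mm apart; 120 mm deep (x), 62 wide (y). Origin: centre of its underside, 10 mm above the table; +x to its rear, z up. Front (robot's side): flat step, top 50 mm above the origin, with a brass wing nut. Rear: 30 degree slope facing up and to the front, top edge 88 mm up, with the measuring patch.
- axis_b (a point): On the upright axis of terminal_b's wing nut, level with the step's top (28 mm in front of the block's origin, 50 mm up). Hub 20 mm across, 17 high, screw end to 25; two upright flat wings 5 mm thick, 60 mm tip to tip, 6 to 26 mm above the step, at joint 0 along the block's x axis. Room all round; the slope begins 38 mm behind the axis.
- nut_b (a joint): Turn of its wing nut, rad: 0 at the start, growing clockwise from above (front wing moves to the block's +y side); no turn the other way. A tight nut gives less than 0.2, then resists firmly; the loose one turns easily (1.5 N at the wing), stays where left and stops at 0.8. Pushing a wing with 4 to 6 N tells; over 20 N does damage.
- pad_b: Round black measuring patch, 30 mm across with a thin brass rim, on the slope of terminal_b; fixed. Origin: centre of its face (34 mm behind and 76 mm above the block's origin); its z axis points straight out of the face, 30 degrees from vertical towards the block's front.
- terminal_c: Grey terminal block, one of three alike (letters say nothing), fixed on the rack 90 mm apart; 120 mm deep (x), 62 wide (y). Origin: centre of its underside, 10 mm above the table; +x to its rear, z up. Front (robot's side): flat step, top 50 mm above the origin, with a brass wing nut. Rear: 30 degree slope facing up and to the front, top edge 88 mm up, with the measuring patch.
- axis_c (a point): On the upright axis of terminal_c's wing nut, level with the step's top (28 mm in front of the block's origin, 50 mm up). Hub 20 mm across, 17 high, screw end to 25; two upright flat wings 5 mm thick, 60 mm tip to tip, 6 to 26 mm above the step, at joint 0 along the block's x axis. Room all round; the slope begins 38 mm behind the axis.
- nut_c (a joint): Turn of its wing nut, rad: 0 at the start, growing clockwise from above (front wing moves to the block's +y side); no turn the other way. A tight nut gives less than 0.2, then resists firmly; the loose one turns easily (1.5 N at the wing), stays where left and stops at 0.8. Pushing a wing with 4 to 6 N tells; over 20 N does damage.
- pad_c: Round black measuring patch, 30 mm across with a thin brass rim, on the slope of terminal_c; fixed. Origin: centre of its face (34 mm behind and 76 mm above the block's origin); its z axis points straight out of the face, 30 degrees from vertical towards the block's front.
- thermometer: Torch-shaped infrared thermometer, 150 mm long, 180 g, loose, standing nose-down on its charging plate. Origin: centre of the nose's flat end face; z runs up along it to the tail; it measures out of the nose, along -z. Black nose 44 mm across for the first 28 mm, narrowing until 45 mm; from there to the tail a grey square barrel, 26 mm by 26 mm, flat sides along its x and y axes: hold it there, within 40 mm of the tail.
- spot (a point): The point the thermometer measures: on its axis, 50 mm out from the nose (z = -50 mm in its frame).
- dock: Black round charging plate, 100 mm across at the foot, flat top 96 mm across and 12 mm above the table; fixed. Origin: centre of its underside.
- rack: Aluminium base plate under the three terminals, 150 mm (x) by 320 mm (y), 10 mm thick, fixed. Origin: centre of its underside; its axes are parallel to the terminals'.
- screwdriver: Screwdriver lying on the table. A bystander: leave it where it is.
- stripper: Wire stripper, red handles, 190 mm long, lying. A bystander: leave it where it is.
- contactor: White and black contactor, 75 x 45 x 72 mm. A bystander: leave it where it is.
- pilot_lamp: Pilot lamp, 38 mm across, 59 mm high, standing. A bystander: leave it where it is.
- screw_box: Clear screw tray, 120 x 80 x 30 mm. A bystander: leave it where it is.
- marker: Marker pen, 130 mm, lying. A bystander: leave it where it is.
- tape_roll: Black tape roll, 68 mm across, 19 mm high. A bystander: leave it where it is.
- fuse: White cartridge fuse, 14 mm across, 36 mm high, standing on the rack between two terminals. A bystander: leave it where it is.
Mind the look-alikes: they are no part of the job. What is shaped like the thermometer but brown is not meant.

How it is judged (in metres and radians):
On the way, in this order (a step that is already met when the one before it is completed fails the run):
1. the loose wing nut is turned clockwise to its stop (over 0.6 rad) (value of joint any of nut_a, nut_b, nut_c above 0.6 rad), for 0.2 s.
2. thermometer held still 1 s, aimed at the patch of the terminal found loose: nose 30 to 75 mm off, within 0.2 rad of square, measured point within 12 mm of the patch centre in its x and y (((value of joint nut_a above 0.6 rad and x of spot in the frame of pad_a between -0.012 and 0.012 m and y of spot in the frame of pad_a between -0.012 and 0.012 m and z of thermometer in the frame of pad_a between 0.03 and 0.075 m and angle between the z axis of thermometer and the z axis of pad_a, either way round below 0.2 rad and linear speed of thermometer below 0.02 m/s and angular speed of thermometer below 0.15 rad/s) or (value of joint nut_b above 0.6 rad and x of spot in the frame of pad_b between -0.012 and 0.012 m and y of spot in the frame of pad_b between -0.012 and 0.012 m and z of thermometer in the frame of pad_b between 0.03 and 0.075 m and angle between the z axis of thermometer and the z axis of pad_b, either way round below 0.2 rad and linear speed of thermometer below 0.02 m/s and angular speed of thermometer below 0.15 rad/s) or (value of joint nut_c above 0.6 rad and x of spot in the frame of pad_c between -0.012 and 0.012 m and y of spot in the frame of pad_c between -0.012 and 0.012 m and z of thermometer in the frame of pad_c between 0.03 and 0.075 m and angle between the z axis of thermometer and the z axis of pad_c, either way round below 0.2 rad and linear speed of thermometer below 0.02 m/s and angular speed of thermometer below 0.15 rad/s))), for 1 s.
At the end, for the whole second after the job is handed in: The loose nut is turned clockwise by more than 0.6 rad, and the thermometer stands released and at rest on the charging plate, nose down, within 0.06 rad of upright, its axis within 25 mm of the plate's centre (value of joint any of nut_a, nut_b, nut_c above 0.6 rad and horizontal distance between thermometer and dock below 0.025 m and height (world z) of thermometer between 0.008 and 0.016 m and angle between thermometer's own z axis and vertical below 0.06 rad and linear speed of thermometer below 0.02 m/s); the robot touches nothing.
It fails at once if a terminal or its nut is pushed with more than 20 N (contact force between the fingers and terminal_a above 20 N or contact force between the fingers and terminal_b above 20 N or contact force between the fingers and terminal_c above 20 N).
It fails at once if the thermometer bumps a terminal (over 2 N) (contact force between thermometer and terminal_a above 2 N or contact force between thermometer and terminal_b above 2 N or contact force between thermometer and terminal_c above 2 N).
It fails at once if the thermometer is tipped over (more than 70 degrees from upright) (angle between thermometer's own z axis and vertical above 1.22 rad).
It fails at once if a bystander is moved by more than 30 mm (distance of any of screwdriver, stripper, contactor, pilot_lamp, screw_box, marker, tape_roll, fuse from where it was at the start of the episode above 0.03 m).
It also fails if it takes over 72 s, if anything falls off the work surface, if the arm or the gripper's body presses on something with over 40 N, if the wrist force passes 120 N, or if a joint passes its speed limit or range.

## Working session

There is one attempt and no reset: what is moved stays moved. The work goes in short steps, Python scripts to look and compute and a tool call to move; the robot and the scene stay as the last step left them, time stands still between calls to the robot, and variables do not carry over. Pictures are saved under pics/ and viewed, at most 13 in all, crops included, and the job is handed in when it is done.

Besides the shell and the picture viewer there is one more tool, called after "Emit:" as name(argument=value, ...), one argument or row to a line, values as JSON. send_rows: Moves the arm, as the interface text tells. Its arguments: {"type":"object","properties":{"steps":{"type":"array"},"fingers":{"type":"number"},"squeeze":{"type":"number"}},"required":["steps"]}

```bash
mkdir -p pics; cat > h.py <<'E'
import numpy as np, cv2
from bench import sense, snapshot, order, finder
def ray(s,px):
    K=s["K"];T=np.array(s["pose"]);d=np.linalg.inv(K)@np.array([px[0],px[1],1.])
    d=np.array([d[0],-d[1],-d[2]]);return T[:3,3],T[:3,:3]@d
def onz(s,px,z):
    o,d=ray(s,px);return o+d*(z-o[2])/d[2]
def proj(s,P):
    T=np.array(s["pose"]);p=T[:3,:3].T@(np.array(P,float)-T[:3,3]);q=s["K"]@np.array([p[0],-p[1],-p[2]]);return q[:2]/q[2]
def save(s,n,crop=None,f=1):
    im=s["img"][:,:,::-1]
    if crop: im=im[crop[1]:crop[3],crop[0]:crop[2]]
    cv2.imwrite("pics/"+n+".png",cv2.resize(im,None,fx=f,fy=f,interpolation=cv2.INTER_CUBIC))
E
python3 - <<'E'
from h import *
print(sense())
for c in("scene","top"):
    s=snapshot(c);save(s,c+"0")
    print(c,np.round(s["K"],1).tolist(),np.round(s["pose"],3).tolist(),[k for k in s])
    for l in("axis_a","pad_a","terminal_a","thermometer","dock","rack","fuse"):
        print(l,[(np.round(np.array(r["at"])*[640,480],1).tolist(),round(r["confidence"],2)) for r in finder.pinpoint(l,c)])
E
```

```text
{'time': 0.0, 'joint_pos': array([ 7.16536734e+01,  7.51510492e+00,  8.53309861e+01, -6.38667957e-05,
        8.72620449e+01, -4.89215639e+00]), 'qd': array([-0.0062038 ,  0.00199536,  0.09774729, -0.04186772, -0.01858801,
        0.04387893]), 'joint_efforts': array([ 1.97260670e-03, -5.69417453e+01, -5.00538719e+01, -1.43492643e-04,
        1.51829881e-02, -3.48554261e-05]), 'tool_pos': array([139.39132686, 583.00238895, 230.22811726]), 'tcp_rot': array([-1.79892253e+02, -9.15832460e-03,  1.66545824e+02]), 'ft_force': array([0.07125069, 0.97713569, 0.38964615]), 'wrist_torque': array([-0.03223294, -0.03045877, -0.03184522]), 'grip_force': 0.0, 'finger_gap': 85.51698985254954}
scene [[528.8, 0.0, 322.6], [0.0, 528.8, 240.8], [0.0, 0.0, 1.0]] [[-0.888, -0.281, 0.364, 1028.559], [0.46, -0.511, 0.727, 975.799], [-0.018, 0.812, 0.583, 837.333], [0.0, 0.0, 0.0, 1.0]] ['img', 'K', 'pose']
axis_a [([296.3, 210.3], 0.82), ([277.8, 191.3], 0.73)]
pad_a [([261.0, 194.1], 0.61), ([272.7, 202.0], 0.53), ([309.7, 222.5], 0.49), ([286.4, 224.1], 0.4), ([346.0, 326.2], 0.26), ([352.3, 226.5], 0.22)]
terminal_a [([299.8, 241.8], 0.85), ([273.8, 212.6], 0.73), ([284.0, 226.5], 0.69)]
thermometer [([424.9, 307.0], 0.9), ([461.3, 347.0], 0.56)]
dock [([419.5, 310.7], 0.57)]
rack [([287.4, 229.1], 0.88)]
fuse []
top [[526.5, 0.0, 323.2], [0.0, 526.5, 239.7], [0.0, 0.0, 1.0]] [[0.02, 0.99, -0.138, 396.698], [-1.0, 0.019, -0.006, -3.42], [-0.003, 0.138, 0.99, 1194.133], [0.0, 0.0, 0.0, 1.0]] ['img', 'K', 'pose']
axis_a [([443.2, 245.9], 0.77), ([402.0, 247.6], 0.6), ([361.6, 251.2], 0.59)]
pad_a [([360.6, 221.7], 0.79), ([405.3, 218.9], 0.79), ([446.0, 216.9], 0.57)]
terminal_a [([196.7, 294.2], 0.68), ([440.0, 236.5], 0.55)]
thermometer [([140.6, 297.4], 0.56)]
dock []
rack [([397.8, 237.9], 0.73), ([296.8, 313.4], 0.39)]
fuse [([379.5, 249.7], 0.52)]
```

View pics/scene0.png

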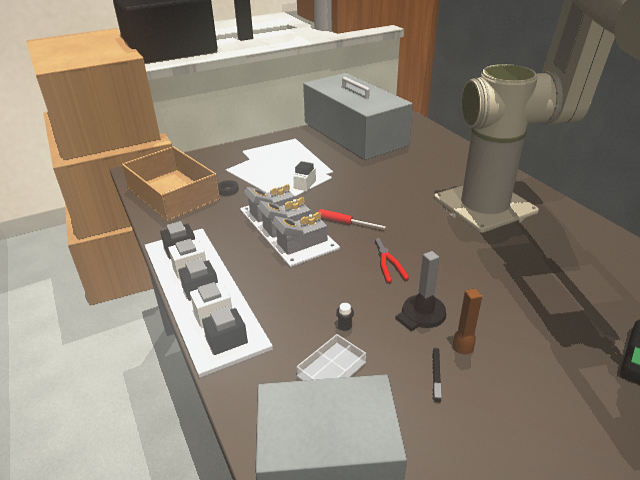

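View pics/top0.png

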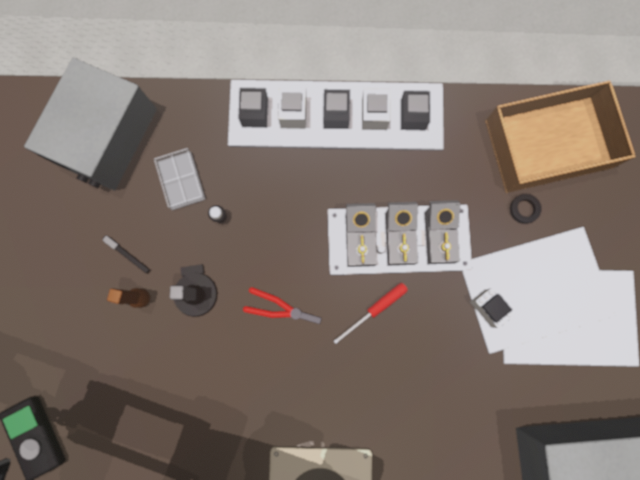

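The top view shows three terminals with pads at (361,219), (403,218) and (446,216), and nuts at (362,250), (403,248) and (446,246). The fuse stands at (381,247). Two things could be taken for the thermometer: the grey one on the round dock (tail at (177,293) in top, (430,262) in scene) and the brown decoy (tail at (116,297) in top, (471,300) in scene). I choose the grey one.

```bash
python3 - <<'E'
from h import *
s=snapshot("top")
ax=[(361.6,251.2),(402,247.6),(443.2,245.9)];pd=[(360.6,221.7),(405.3,218.9),(446,216.9)]
A=np.array([onz(s,p,60) for p in ax]);P=np.array([onz(s,p,86) for p in pd]);print(A.round(1),P.round(1))
from scipy.optimize import least_squares
def model(q):
    x,y,t=q;R=np.array([[np.cos(t),-np.sin(t)],[np.sin(t),np.cos(t)]])
    return [np.array([x,y])+R@[u,v] for u in(-28,34) for v in(90,0,-90)]
o=np.r_[A,P][:,:2]
r=least_squares(lambda q:(np.array(model(q))-o).ravel(),[520,-150,0]);print("rack",r.x,np.round(r.fun.reshape(-1,2),1))
sc=snapshot("scene")
print("proj scene",[proj(sc,[*m,z]).round(1).tolist() for m,z in zip(model(r.x),[60]*3+[86]*3)])
t=finder.trace("thermometer","scene")
for q in t: print(q["confidence"],np.array(q["box"])*[640,480,640,480])
print("dock top (top cam) ",onz(s,(195,294),12),"tail top",onz(s,(177,293),162),"brown tail",onz(s,(116,297),150))
print("scene tail",onz(sc,(430,254),162), "fuse", onz(s,(381,247),40))
print("dock scene",onz(sc,(420,309),12))
for n,p in dict(sd1=(404,289),sd2=(336,341),lamp=(217,213),strip=(320,320)).items(): print(n,onz(s,p,15).round())
save(sc,"crop1",(390,230,500,370),4)
g=s["img"];cv2.imwrite("pics/crop2.png",cv2.resize(g[200:280,320:480,::-1],None,fx=5,fy=5,interpolation=cv2.INTER_CUBIC))
E
```

```text
[[ 531.   -80.5   60. ]
 [ 540.6 -168.    60. ]
 [ 546.  -257.4   60. ]] [[ 591.3  -76.    86. ]
 [ 599.2 -171.4   86. ]
 [ 605.2 -258.3   86. ]]
rack [ 5.65900375e+02 -1.68782918e+02  6.88007335e-02] [[ 0.7 -0.4]
 [-2.6 -2.7]
 [-1.9 -3.1]
 [ 2.3 -0.7]
 [ 0.6  4.9]
 [ 0.8  2. ]]
proj scene [[311.1, 222.7], [294.7, 207.5], [279.7, 193.6], [290.0, 221.5], [274.1, 206.0], [259.5, 191.8]]
0.88 [451.072 287.424  31.68   64.896]
0.84 [416.896 248.88   21.12   62.304]
0.32 [377.088 238.704  29.888  39.984]
dock top (top cam)  [433.17158647 287.82614206  12.        ] tail top [429.79864082 286.16128089 162.        ] brown tail [419.96929624 409.63715707 150.        ]
scene tail [430.48659941 285.35874523 162.        ] fuse [ 543.56752744 -124.57961326   40.        ]
dock scene [441.64166564 287.86218047  12.        ]
sd1 [ 453. -179.   15.]
sd2 [336. -29.  15.]
lamp [618. 247.  15.]
strip [381.   7.  15.]
```

View pics/crop1.png

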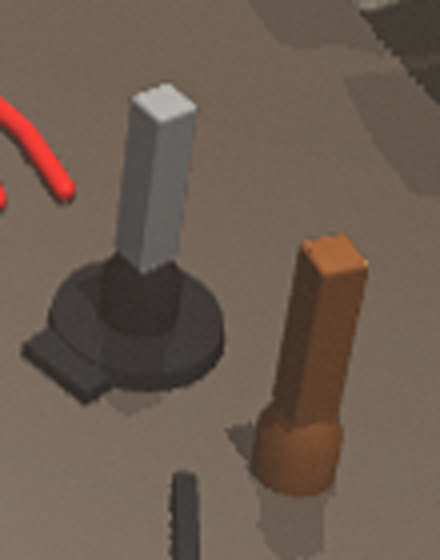

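View pics/crop2.png

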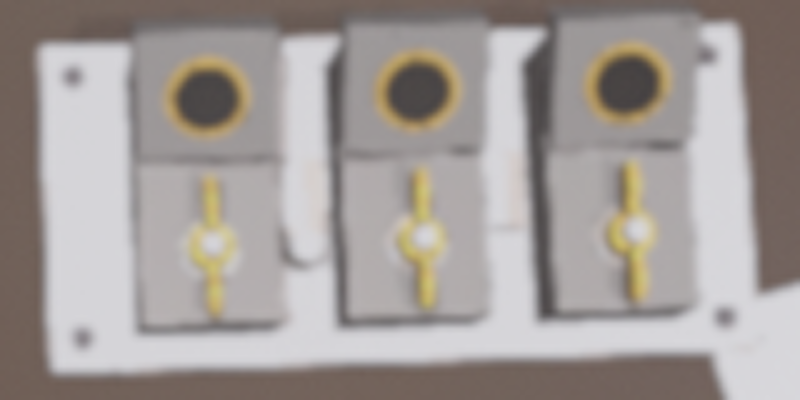

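The close crop confirms the grey square barrel on the dock is the thermometer, with the brown one beside it. The three nuts are at 0 and the fuse lies between the left and middle blocks. I'll move above the rack and refine with the wrist camera.

```bash
cat >> h.py <<'E'
from scipy.optimize import least_squares
def model(q):
    x,y,t=q;R=np.array([[np.cos(t),-np.sin(t)],[np.sin(t),np.cos(t)]])
    return [np.array([x,y])+R@[u,v] for u in(-28,34) for v in(90,0,-90)]
E
python3 - <<'E'
from h import *
s=snapshot("top")
nut=[(362.4,248.8),(404.8,247.4),(446.8,246.2)];pd=[(361.6,219.6),(403.4,218.2),(445.6,216.8)]
o=np.array([onz(s,p,85) for p in nut]+[onz(s,p,86) for p in pd])[:,:2]
r=least_squares(lambda q:(np.array(model(q))-o).ravel(),[520,-150,0]);print(r.x,np.round(r.fun.reshape(-1,2),1))
w=snapshot("wrist");print(np.array(w["pose"]).round(3),w["K"].round(1).tolist(),sense()["tool_pos"])
E
```

```text
[ 5.66232619e+02 -1.68970673e+02  4.96881614e-02] [[ 0.6 -0. ]
 [ 0.3 -0. ]
 [ 0.5 -0.9]
 [-0.2  0.7]
 [-0.5  0. ]
 [-0.7  0.2]]
[[ 2.33000e-01 -9.26000e-01 -2.96000e-01  6.29950e+01]
 [ 9.72000e-01  2.22000e-01  7.10000e-02  6.01599e+02]
 [ 0.00000e+00 -3.04000e-01  9.53000e-01  3.73991e+02]
 [ 0.00000e+00  0.00000e+00  0.00000e+00  1.00000e+00]] [[340.0, 0.0, 323.0], [0.0, 340.0, 236.4], [0.0, 0.0, 1.0]] [139.58502557 583.55023597 231.30919254]
```

Emit:
send_rows(
  steps=[
    [[1,-2,1],[0,0,0.05]],
    [[2,-4,2],[0,0,0.1]],
    [[3,-6,3],[0,0,0.15]],
    [[4,-8,3],[0,0,0.2]],
    [[5,-10,3],[0,0,0.25]],
    [[6,-12,3],[0,0,0.28]],
    [[7,-14,3],[0,0,0.28]],
    [[8,-16,3],[0,0,0.28]],
    [[9,-18,3],[0,0,0.28]],
    [[9.5,-20,3],[0,0,0.28]],
  ],
  fingers=1,
)

```text
time: 2.3
tool_pos: [405.6, 34.9, 321.6]
tcp_rot: [180.0, 0.1, -177.4]
ft_force: [1.3, 0.2, 0.2]
finger_gap: -0.5
grip_force: 0.0
```

Emit:
send_rows(
  steps=[
    [[0.8,-2,0],[0,0,0]],
    [[1.5,-4,-0.3],[0,0,0]],
    [[2,-6,-0.7],[0,0,0]],
    [[2,-6.5,-0.7],[0,0,0]],
    [[2,-6.5,-0.7],[0,0,0]],
    [[2,-6.5,-0.7],[0,0,0]],
  ],
)

```text
time: 3.05
tool_pos: [465.1, -157.0, 300.8]
tcp_rot: [180.0, 0.0, -177.4]
ft_force: [0.5, 0.7, 0.2]
finger_gap: -0.1
grip_force: 0.0
```

```bash
python3 - <<'E'
from h import *
print(sense()["tool_pos"],sense()["tcp_rot"],sense()["ft_force"])
w=snapshot("wrist");print(np.array(w["pose"]).round(3)[:3,3])
q=[566.2,-169,.0497];m=model(q)
for z,mm in((85,m[:3]),(86,m[3:])): print([proj(w,[*a,z]).round(1).tolist() for a in mm])
for l in("axis_a","pad_a"):
    print(l,[(np.round(np.array(r["at"])*[640,480],1).tolist(),round(r["confidence"],2)) for r in finder.pinpoint(l,"wrist")])
print([proj(w,[*a,60]).round(1).tolist() for a in m[:3]])
im=w["img"].copy()
for a in m[:3]: cv2.circle(im,tuple(int(v) for v in proj(w,[*a,85])),2,(255,0,0),-1)
for a in m[3:]: cv2.circle(im,tuple(int(v) for v in proj(w,[*a,86])),2,(255,0,0),-1)
cv2.imwrite("pics/w1.png",im[:,:,::-1])
E
```

```text
[ 465.12027227 -156.97669918  300.82026526] [ 1.79989152e+02  4.71914964e-02 -1.77364603e+02] [0.49691797 0.67987083 0.24037408]
[ 386.376 -160.686  443.458]
[[387.2, 266.6], [308.3, 267.0], [229.3, 267.3]]
[[384.6, 315.1], [309.1, 315.4], [233.7, 315.7]]
axis_a [([383.8, 256.0], 0.98), ([234.6, 261.8], 0.97), ([308.7, 257.7], 0.57), ([156.8, 141.2], 0.23)]
pad_a [([234.0, 318.8], 0.73), ([382.8, 315.1], 0.72), ([309.2, 266.8], 0.3)]
[[383.5, 258.6], [309.1, 258.9], [234.7, 259.2]]
```

View pics/w1.png

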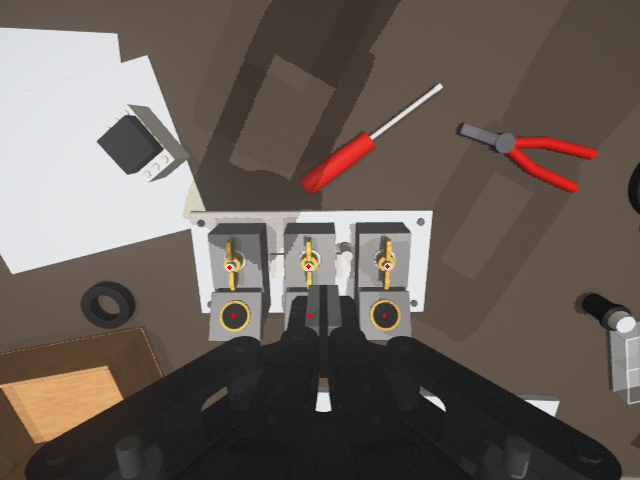

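The model points (red dots) fall on all three screw ends at (387,267), (308,267) and (229,267) and on the pads, so the rack pose is good. Middle nut first.

Emit:
send_rows(
  steps=[
    [[1.0,-0.9,-1.5],[0,0,0]],
    [[1.65,-1.35,-3.0],[0,0,0]],
    [[1.65,-1.35,-4.5],[0,0,0]],
    [[1.65,-1.35,-6.0],[0,0,0]],
    [[1.65,-1.35,-7.0],[0,0,0]],
    [[1.65,-1.35,-7.63],[0,0,0]],
    [[1.65,-1.35,-7.63],[0,0,0]],
    [[1.65,-1.35,-7.63],[0,0,0]],
  ],
)

```text
time: 4.2
tool_pos: [515.7, -198.8, 73.1]
tcp_rot: [-179.9, 0.1, -177.4]
ft_force: [0.3, -0.2, 0.7]
finger_gap: -0.1
grip_force: 0.0
```

Emit:
send_rows(
  steps=[
    [[0,0.05,0],[0,0,0]],
    [[0,0.1,0],[0,0,0]],
    [[0,0.1,0],[0,0,0]],
  ],
)

```text
time: 4.58
tool_pos: [514.8, -195.5, 71.8]
tcp_rot: [-180.0, 0.0, -177.4]
ft_force: [-0.1, -0.1, -0.5]
finger_gap: 0.1
grip_force: 0.0
```

Emit:
send_rows(
  steps=[
    [[0,0.05,0],[0,0,0]],
    [[0,0.1,0],[0,0,0]],
    [[0,0.15,0],[0,0,0]],
    [[0,0.15,0],[0,0,0]],
  ],
)

```text
time: 5.08
tool_pos: [514.5, -190.9, 71.3]
tcp_rot: [180.0, -0.0, -177.4]
ft_force: [-0.6, -0.3, 0.8]
finger_gap: -0.4
grip_force: 0.0
```

Emit:
send_rows(
  steps=[
    [[0,0.03,0],[0,0,0]],
    [[0,0.06,0],[0,0,0]],
    [[0,0.06,0],[0,0,0]],
  ],
)

```text
time: 5.45
tool_pos: [514.5, -189.2, 71.3]
tcp_rot: [180.0, -0.0, -177.4]
ft_force: [-0.0, 0.5, 1.0]
finger_gap: 0.0
grip_force: 0.0
```

Emit:
send_rows(
  steps=[
    [[0,0.03,0],[0,0,0]],
    [[0,0.06,0],[0,0,0]],
    [[0,0.06,0],[0,0,0]],
  ],
)

```text
time: 5.82
tool_pos: [514.5, -187.4, 71.4]
tcp_rot: [-180.0, 0.0, -177.4]
ft_force: [0.7, -0.3, 1.0]
finger_gap: 0.0
grip_force: 0.0
```

Emit:
send_rows(
  steps=[
    [[0,0.03,0],[0,0,0]],
    [[0,0.06,0],[0,0,0]],
    [[0,0.06,0],[0,0,0]],
  ],
)

```text
time: 6.2
tool_pos: [514.4, -185.7, 71.3]
tcp_rot: [-180.0, -0.0, -177.4]
ft_force: [-1.2, -0.8, -0.4]
finger_gap: -0.2
grip_force: 0.9
```

Emit:
send_rows(
  steps=[
    [[0,0.03,0],[0,0,0]],
    [[0,0.06,0],[0,0,0]],
    [[0,0.06,0],[0,0,0]],
  ],
)

```text
time: 6.58
tool_pos: [514.4, -184.7, 71.4]
tcp_rot: [-179.9, -0.0, -177.4]
ft_force: [-2.0, -6.3, -0.2]
finger_gap: -0.0
grip_force: 3.1
```

```bash
python3 - <<'E'
from h import *
print(sense()["tool_pos"],sense()["ft_force"])
w=snapshot("wrist");save(w,"w2",(180,180,480,440),2.2)
E
```

```text
[ 514.38169602 -184.68908632   71.4159429 ] [-2.04223903 -6.34300406 -0.21721186]
```

View pics/w2.png

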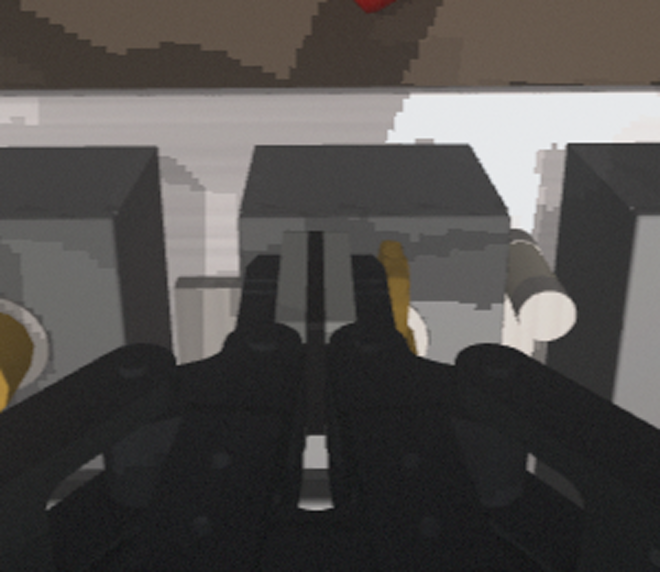

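The middle nut resists firmly (6.3 N after a slight turn, wing at (397,290) in the crop), so it is tight. Next the right one.

Emit:
send_rows(
  steps=[
    [[0,-0.3,0],[0,0,0]],
    [[0,-0.5,1.5],[0,0,0]],
    [[0.1,-2.0,1.8],[0,0,0]],
    [[0.15,-3.3,1.5],[0,0,0]],
    [[0.15,-3.3,0.2],[0,0,0]],
    [[0.15,-3.3,0],[0,0,0]],
    [[0.15,-3.27,0],[0,0,0]],
    [[0.15,-3.27,0],[0,0,0]],
  ],
)

```text
time: 7.62
tool_pos: [520.1, -282.0, 73.0]
tcp_rot: [-179.9, 0.1, -177.4]
ft_force: [-0.3, 0.6, 0.1]
finger_gap: 0.1
grip_force: 0.0
```

Emit:
send_rows(
  steps=[
    [[0,0.05,0],[0,0,0]],
    [[0,0.1,0],[0,0,0]],
    [[0,0.15,0],[0,0,0]],
    [[0,0.15,0],[0,0,0]],
  ],
)

```text
time: 8.12
tool_pos: [519.1, -277.3, 71.5]
tcp_rot: [-180.0, 0.0, -177.4]
ft_force: [0.9, 0.6, -0.7]
finger_gap: 0.1
grip_force: 0.0
```

Emit:
send_rows(
  steps=[
    [[0,0.03,0],[0,0,0]],
    [[0,0.06,0],[0,0,0]],
    [[0,0.06,0],[0,0,0]],
  ],
)

```text
time: 8.5
tool_pos: [519.0, -275.8, 71.4]
tcp_rot: [-180.0, -0.0, -177.4]
ft_force: [-1.3, -1.6, 2.1]
finger_gap: 0.2
grip_force: 0.8
```

Emit:
send_rows(
  steps=[
    [[0,0.03,0],[0,0,0]],
    [[0,0.06,0],[0,0,0]],
    [[0,0.06,0],[0,0,0]],
  ],
)

```text
time: 8.88
tool_pos: [519.0, -273.7, 71.3]
tcp_rot: [180.0, -0.0, -177.4]
ft_force: [-0.5, -1.8, 0.7]
finger_gap: -0.1
grip_force: 0.8
```

Emit:
send_rows(
  steps=[
    [[0,0.02,0],[0,0,0]],
    [[0,0.04,0],[0,0,0]],
    [[0,0.04,0],[0,0,0]],
  ],
)

```text
time: 9.25
tool_pos: [519.0, -272.6, 71.3]
tcp_rot: [180.0, -0.0, -177.4]
ft_force: [-1.4, -1.5, 1.1]
finger_gap: 0.1
grip_force: 0.8
```

Emit:
send_rows(
  steps=[
    [[0,0.03,0],[0,0,0]],
    [[0,0.06,0],[0,0,0]],
    [[0,0.09,0],[0,0,0]],
    [[0,0.09,0],[0,0,0]],
  ],
)

```text
time: 9.75
tool_pos: [519.1, -269.8, 71.4]
tcp_rot: [180.0, 0.0, -177.4]
ft_force: [-1.5, -1.6, -0.4]
finger_gap: 0.2
grip_force: 0.7
```

Emit:
send_rows(
  steps=[
    [[0,0.03,0],[0,0,0]],
    [[0,0.06,0],[0,0,0]],
    [[0,0.06,0],[0,0,0]],
  ],
)

```text
time: 10.12
tool_pos: [519.1, -268.1, 71.4]
tcp_rot: [-180.0, 0.0, -177.4]
ft_force: [1.0, -0.6, -0.4]
finger_gap: 0.2
grip_force: 0.6
```

Emit:
send_rows(
  steps=[
    [[0,0.03,0],[0,0,0]],
    [[0,0.06,0],[0,0,0]],
    [[0,0.06,0],[0,0,0]],
  ],
)

```text
time: 10.5
tool_pos: [519.0, -266.2, 71.3]
tcp_rot: [180.0, -0.0, -177.4]
ft_force: [-0.0, -0.7, 0.4]
finger_gap: 0.3
grip_force: 0.6
```

Loose one found: it keeps turning at about 1 N. I'll continue to the stop.

Emit:
send_rows(
  steps=[
    [[0,0.03,0],[0,0,0]],
    [[0,0.06,0],[0,0,0]],
    [[0,0.06,0],[0,0,0]],
  ],
)

```text
time: 10.88
tool_pos: [519.0, -264.4, 71.3]
tcp_rot: [180.0, -0.0, -177.4]
ft_force: [0.6, -1.9, 1.0]
finger_gap: -0.3
grip_force: 0.6
```

Emit:
send_rows(
  steps=[
    [[0,0.03,0],[0,0,0]],
    [[0,0.05,0],[0,0,0]],
    [[0,0.05,0],[0,0,0]],
  ],
)

```text
time: 11.25
tool_pos: [519.0, -263.0, 71.3]
tcp_rot: [180.0, -0.0, -177.4]
ft_force: [0.4, -1.6, 0.6]
finger_gap: 0.0
grip_force: 0.6
```

Emit:
send_rows(
  steps=[
    [[0,0.03,0],[0,0,0]],
    [[0,0.04,0],[0,0,0]],
    [[0,0.04,0],[0,0,0]],
  ],
)

```text
time: 11.62
tool_pos: [519.0, -261.8, 71.4]
tcp_rot: [180.0, -0.0, -177.4]
ft_force: [0.8, -0.9, 0.8]
finger_gap: -0.4
grip_force: 0.6
```

Emit:
send_rows(
  steps=[
    [[0,0.03,0],[0,0,0]],
    [[0,0.06,0],[0,0,0]],
    [[0,0.06,0],[0,0,0]],
  ],
)

```text
time: 12.0
tool_pos: [519.0, -259.9, 71.3]
tcp_rot: [180.0, -0.0, -177.4]
ft_force: [-0.3, -1.8, -1.1]
finger_gap: -0.0
grip_force: 0.5
```

Emit:
send_rows(
  steps=[
    [[0,0.03,0],[0,0,0]],
    [[0,0.04,0],[0,0,0]],
    [[0,0.04,0],[0,0,0]],
  ],
)

```text
time: 12.38
tool_pos: [519.0, -259.1, 71.4]
tcp_rot: [-180.0, 0.0, -177.4]
ft_force: [-0.8, -3.2, 0.1]
finger_gap: -0.1
grip_force: 1.3
```

```bash
python3 - <<'E'
from h import *
print(sense()["tool_pos"],sense()["ft_force"])
w=snapshot("wrist");save(w,"w3",(180,180,480,440),2.2)
E
```

```text
[ 519.01049117 -259.05338005   71.4166037 ] [-0.84220763 -3.23983913  0.11093737]
```

View pics/w3.png

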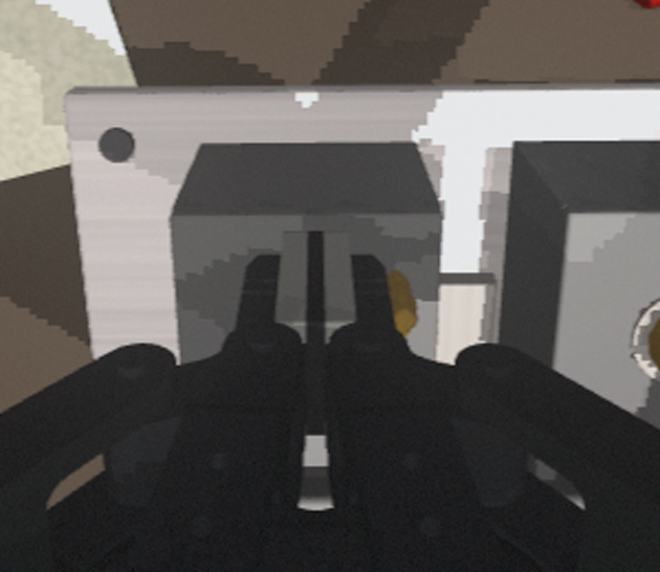

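The force is starting to rise and the wing, at (402,300), is well rotated. One more nudge to confirm the stop.

Emit:
send_rows(
  steps=[
    [[0,0.02,0],[0,0,0]],
    [[0,0.04,0],[0,0,0]],
    [[0,0.04,0],[0,0,0]],
  ],
)

```text
time: 12.8
tool_pos: [519.0, -258.4, 71.5]
tcp_rot: [-179.9, 0.0, -177.4]
ft_force: [-1.4, -6.9, -0.9]
finger_gap: -0.1
grip_force: 2.7
```

At the stop: 6.9 N, stiff. I'll back off, rise and go to the thermometer, opening the fingers.

Emit:
send_rows(
  steps=[
    [[0,-0.3,0],[0,0,0]],
    [[-0.1,-0.4,1],[0,0,0]],
    [[-0.3,-0.4,3],[0,0,0]],
    [[-0.6,1,5],[0,0,0]],
    [[-1,3,6.5],[0,0,0]],
    [[-1.4,5,7.6],[0,0,0]],
    [[-1.8,7,7.6],[0,0,0]],
    [[-2.2,9,7.6],[0,0,0]],
    [[-2.6,11,7.6],[0,0,0]],
    [[-3,13,7.6],[0,0,0]],
  ],
)

```text
time: 14.05
tool_pos: [432.7, 112.4, 299.6]
tcp_rot: [179.9, 0.0, -177.4]
ft_force: [1.3, 0.5, -0.5]
finger_gap: 0.2
grip_force: 0.0
```

```bash
python3 - <<'E'
from h import *
print(sense()["tool_pos"],sense()["tcp_rot"])
E
```

```text
[432.65399466 112.4290207  299.61012358] [ 1.79944362e+02  2.99665440e-02 -1.77402101e+02]
```

Emit:
send_rows(
  steps=[
    [[-0.3,2,0],[0,0,0]],
    [[-0.7,4,0],[0,0,0]],
    [[-0.97,5.09,0],[0,0,0]],
    [[-0.97,5.09,0],[0,0,0]],
    [[-0.97,5.09,0],[0,0,0]],
  ],
  fingers=0,
)

```text
time: 14.68
tool_pos: [404.3, 262.7, 299.1]
tcp_rot: [-180.0, -0.0, -177.4]
ft_force: [-0.3, -0.5, -0.0]
finger_gap: 85.5
grip_force: 0.0
```

```bash
python3 - <<'E'
from h import *
print(sense()["tool_pos"],sense()["tcp_rot"],sense()["finger_gap"])
w=snapshot("wrist");save(w,"w4")
print(np.array(w["pose"]).round(3).tolist())
for z in(12,57,162): print(z,proj(w,[430.5,286,z]))
for q in finder.trace("thermometer","wrist"):
    print(q["confidence"],np.array(q["box"])*[640,480,640,480]); 
    m=q["mask"].astype(np.uint8); hsv=None
    print(cv2.minAreaRect(np.argwhere(m)[:,::-1].astype(np.float32)))
E
```

```text
[404.28023637 262.74672586 299.14993982] [-1.79986526e+02 -3.04281388e-02 -1.77376942e+02] 85.52408095511512
[[-0.045, -0.952, -0.303, 325.729], [0.999, -0.043, -0.014, 259.153], [0.0, -0.304, 0.953, 441.875], [0.0, 0.0, 0.0, 1.0]]
12 [339.94607964 213.63399746]
57 [341.77244589 222.82909009]
162 [348.07224925 254.54631857]
0.76 [324.672 200.304  43.392  67.008]
((345.17901611328125, 233.33096313476562), (72.47962951660156, 34.89899826049805), 79.11447143554688)
0.64 [419.584 193.008  86.592  65.712]
((461.36737060546875, 226.78379821777344), (93.58026123046875, 36.412353515625), 34.50851821899414)
```

View pics/w4.png

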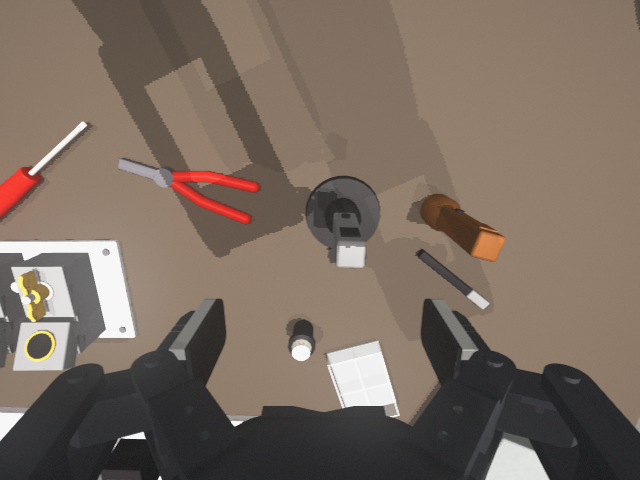

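The wrist view shows the thermometer's tail at (351,255), nearly axis-aligned, on the dock centred near (343,212). The brown decoy is at (480,240).

```bash
python3 - <<'E'
from h import *
w=snapshot("wrist");im=w["img"].astype(int)
sub=im[235:275,325:380].min(2);m=(sub>170).astype(np.uint8)
n,l,st,c=cv2.connectedComponentsWithStats(m);i=1+st[1:,4].argmax();p=np.argwhere(l==i)[:,::-1].astype(np.float32)+[325,235]
r=cv2.minAreaRect(p.astype(np.float32));print(r,st[i])
b=cv2.boxPoints(r);B=np.array([onz(w,q,162) for q in b]);print(B.round(1).tolist(),B.mean(0))
for k in range(4):
    d=B[(k+1)%4]-B[k];print(np.hypot(*d[:2]).round(1),np.degrees(np.arctan2(d[1],d[0])).round(1))
for lab in("dock",):
    for c in("wrist",):
        for q in finder.trace(lab,c):
            mm=np.argwhere(q["mask"])[:,::-1]; print(lab,q["confidence"],np.array(q["box"])*[640,480,640,480])
        for q in finder.pinpoint(lab,c): print(np.array(q["at"])*[640,480],q["confidence"],onz(w,np.array(q["at"])*[640,480],0))
print("nose", [ (onz(w,np.array(q["at"])*[640,480],12).round(1),q["confidence"]) for q in finder.pinpoint("thermometer","wrist")])
print(onz(w,(343,212),12)," expected dock top edges:")
for a in (0,90,180,270): print(proj(w,[432+48*np.cos(np.radians(a)),286+48*np.sin(np.radians(a)),12]).round(1))
save(w,"dock",(290,160,400,285),4.8)
E
```

```text
((351.50091552734375, 255.9783172607422), (26.627017974853516, 21.110490798950195), 2.4895527362823486) [ 13  10  28  22 532]
[[442.2, 276.9, 162.0], [422.4, 276.6, 162.0], [422.4, 299.8, 162.0], [442.3, 300.6, 162.0]] [432.31733094 288.51064216 162.        ]
19.8 -179.1
23.2 89.9
19.9 2.3
23.7 -90.2
dock 0.74 [306.368 174.48   74.176  90.096]
dock 0.73 [  0.512 250.608  28.672 123.12 ]
[342.528 211.824] 0.59 [431.35122639 289.4540911    0.        ]
nose [(array([416. , 407.3,  12. ]), 0.84), (array([432.6, 288.5,  12. ]), 0.83), (array([389.8,  69.5,  12. ]), 0.4)]
[428.69870866 289.24476555  12.        ]  expected dock top edges:
[338.2 249.1]
[377.2 215.9]
[342.6 177.3]
[303.4 212.8]
```

View pics/dock.png

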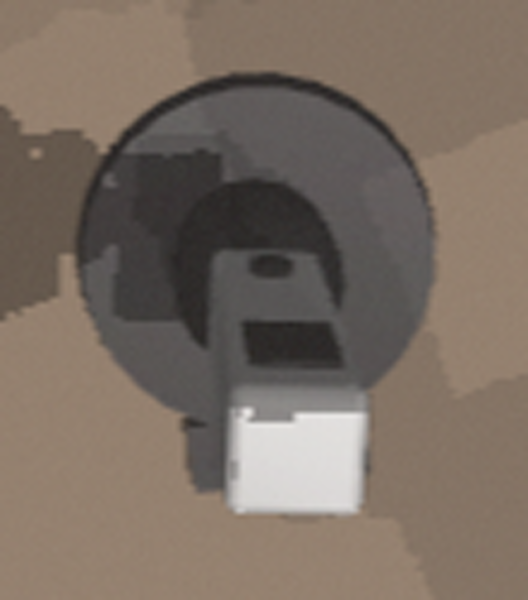

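The square crop shows the tail's sides within about 2° of the tool's axes. The tail centre is at about (430.5, 287.5) and the dock centre at about (431, 288).

Emit:
send_rows(
  steps=[
    [[0,0,0],[0,0,0]],
    [[0,0,0],[0,0,0]],
  ],
)

```text
time: 15.22
tool_pos: [404.4, 262.9, 299.3]
tcp_rot: [-180.0, -0.0, -177.4]
ft_force: [0.0, -0.4, 0.3]
finger_gap: 85.5
grip_force: 0.0
```

Emit:
send_rows(
  steps=[
    [[0.87,0.82,0],[0,0,0]],
    [[0.87,0.82,-1.5],[0,0,0]],
    [[0.87,0.82,-3],[0,0,0]],
    [[0.87,0.82,-4],[0,0,0]],
    [[0.87,0.82,-5],[0,0,0]],
    [[0.87,0.82,-5.98],[0,0,0]],
    [[0.87,0.82,-5.98],[0,0,0]],
    [[0.87,0.82,-5.98],[0,0,0]],
  ],
)

```text
time: 16.23
tool_pos: [431.0, 288.0, 121.1]
tcp_rot: [180.0, 0.1, -177.4]
ft_force: [0.3, -0.3, -0.1]
finger_gap: 85.5
grip_force: 0.0
```

```bash
python3 - <<'E'
from h import *
print(sense()["tool_pos"],sense()["ft_force"])
w=snapshot("wrist");save(w,"grasp")
E
```

```text
[430.98325555 287.98356325 121.09710194] [ 0.34433108 -0.25784072 -0.13555908]
```

View pics/grasp.png

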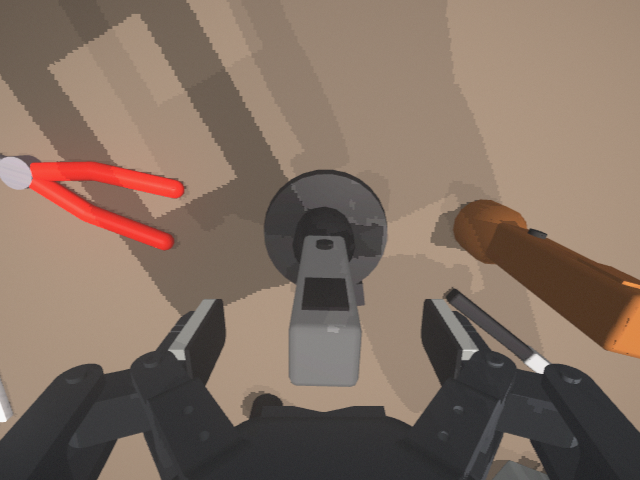

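The barrel sits centred between the pads (column 324). Closing.

Emit:
send_rows(
  steps=[
    [[0,0,0],[0,0,0]],
    [[0,0,0],[0,0,0]],
    [[0,0,0],[0,0,0]],
    [[0,0,0],[0,0,0]],
    [[0,0,0],[0,0,0]],
  ],
  fingers=1,
  squeeze=40,
)

```text
time: 16.9
tool_pos: [430.6, 287.9, 120.2]
tcp_rot: [180.0, 0.0, -177.4]
ft_force: [-1.0, 1.6, 3.3]
finger_gap: 25.6
grip_force: 39.6
```

Emit:
send_rows(
  steps=[
    [[0,0,0],[0,0,0]],
    [[0,0,0.5],[0,0,0]],
    [[0,0,1],[0,0,0]],
    [[0,0,1],[0,0,0]],
  ],
)

```text
time: 17.4
tool_pos: [431.6, 288.3, 152.1]
tcp_rot: [179.9, 0.2, -177.4]
ft_force: [0.6, -0.3, -1.3]
finger_gap: 26.0
grip_force: 39.3
```

Held at 26 mm. Carrying it over to the right terminal.

Emit:
send_rows(
  steps=[
    [[0,0,1],[0,0,0]],
    [[0,-0.5,2],[0,0,0]],
    [[0,-1.5,3],[0,0,0]],
    [[0.2,-3,4],[0,0,0]],
    [[0.4,-4.5,5],[0,0,0]],
    [[0.6,-6,5],[0,0,0]],
    [[0.8,-7.5,5],[0,0,0]],
    [[1,-9,5],[0,0,0]],
    [[1.2,-10.5,5],[0,0,0]],
    [[1.4,-12,5],[0,0,0]],
  ],
)

```text
time: 18.65
tool_pos: [472.3, -73.8, 299.7]
tcp_rot: [180.0, 0.0, -177.4]
ft_force: [1.0, -0.0, -2.3]
finger_gap: 25.5
grip_force: 39.5
```

Emit:
send_rows(
  steps=[
    [[0.2,-1.5,0],[0,0,0]],
    [[0.4,-3,0],[0,0,0]],
    [[0.6,-4.5,0],[0,0,0]],
    [[0.7,-5.7,0],[0,0,0]],
    [[0.8,-6.1,0],[0,0,0]],
    [[0.8,-6.1,0],[0,0,0]],
    [[0.8,-6.1,0],[0,0,0]],
  ],
)

```text
time: 19.52
tool_pos: [496.5, -254.2, 299.8]
tcp_rot: [180.0, -0.0, -177.4]
ft_force: [-0.1, -0.3, -1.2]
finger_gap: 25.6
grip_force: 39.7
```

Emit:
send_rows(
  steps=[
    [[0,0,0],[0.005,-0.1,0]],
    [[0.05,-0.05,-0.2],[0.01,-0.2,0]],
    [[0.1,-0.1,-0.4],[0.015,-0.3,0]],
    [[0.15,-0.15,-0.7],[0.02,-0.4,0]],
    [[0.2,-0.2,-1],[0.025,-0.48,0]],
    [[0.31,-0.25,-1.42],[0.026,-0.523,0]],
    [[0.31,-0.25,-1.42],[0.026,-0.523,0]],
    [[0.31,-0.25,-1.42],[0.026,-0.523,0]],
    [[0.31,-0.25,-1.42],[0.026,-0.523,0]],
  ],
)

```text
time: 20.65
tool_pos: [506.3, -262.7, 258.5]
tcp_rot: [179.9, 30.0, -177.4]
ft_force: [-0.3, 0.2, -2.0]
finger_gap: 25.5
grip_force: 39.8
```

```bash
python3 - <<'E'
from h import *
from scipy.spatial.transform import Rotation as R
s=sense();p=s["tool_pos"];z=R.from_euler("xyz",s["tcp_rot"],degrees=True).as_matrix()[:,2]
n=np.array([-.4994,-.0248,.866]);pad=np.array([604.63,-257.2,86])
print(p,z,"angle",np.degrees(np.arccos(-z@n)),"goal delta",(pad+158*n-p)/30)
t=snapshot("top")
print("pads in top",[(np.array(q["at"])*[640,480]).round(1).tolist() for q in finder.pinpoint("thermometer","top")])
w=snapshot("wrist");
im=w["img"].copy();cv2.circle(im,tuple(int(v) for v in proj(w,pad)),3,(255,0,0),-1)
cv2.circle(im,tuple(int(v) for v in proj(w,p+108*z)),3,(0,255,0),-1)
sc=snapshot("scene");b=sc["img"].copy()
for P,c in((pad,(255,0,0)),(p+108*z,(0,255,0)),(p-z*42,(0,0,255)),(p+158*z,(255,255,0))): cv2.circle(b,tuple(int(v) for v in proj(sc,P)),1,c,-1)
b=cv2.resize(b[100:280,180:380],None,fx=3,fy=3)
im=cv2.resize(im,(240,180)); b[:180,:240]=im
cv2.imwrite("pics/aim.png",b[:,:,::-1])
E
```

```text
[ 506.34209611 -262.68137572  258.51751063] [ 0.49990017  0.02433868 -0.86574098] angle 0.3092387660530185 goal delta [ 0.64609013  0.05209919 -1.18965035]
pads in top [[460.5, 227.8], [140.8, 296.0]]
```

View pics/aim.png

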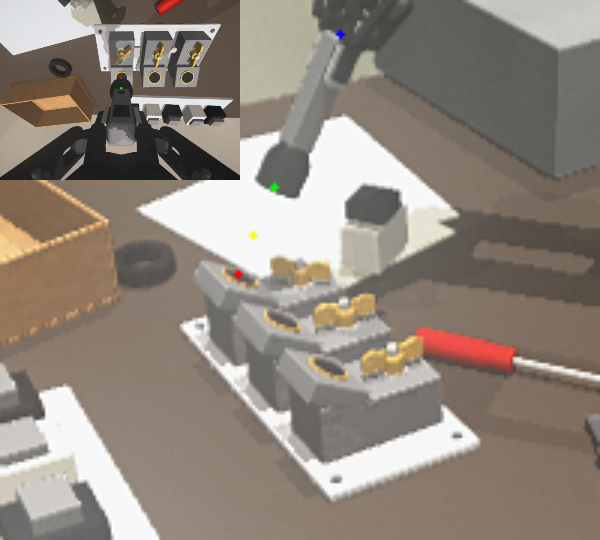

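The view shows the nose end face at (276,187), on my predicted point (green). The axis leads to the far terminal's pad (red, (238,274)), whose nut is the turned one. Advancing along the axis and holding.

Emit:
send_rows(
  steps=[
    [[0.16,0.01,-0.3],[0,0,0]],
    [[0.33,0.03,-0.6],[0,0,0]],
    [[0.5,0.04,-0.9],[0,0,0]],
    [[0.62,0.05,-1.1],[0,0,0]],
    [[0.65,0.05,-1.17],[0,0,0]],
    [[0.65,0.05,-1.17],[0,0,0]],
    [[0.65,0.05,-1.17],[0,0,0]],
    [[0.65,0.05,-1.17],[0,0,0]],
    [[0.65,0.05,-1.17],[0,0,0]],
    [[0.65,0.05,-1.17],[0,0,0]],
  ],
)

```text
time: 22.1
tool_pos: [525.2, -261.4, 222.2]
tcp_rot: [179.9, 30.0, -177.4]
ft_force: [0.5, 0.2, -0.9]
finger_gap: 25.4
grip_force: 39.8
```

Emit:
send_rows(
  steps=[
    [[0,0,0],[0,0,0]],
    [[0,0,0],[0,0,0]],
    [[0,0,0],[0,0,0]],
    [[0,0,0],[0,0,0]],
    [[0,0,0],[0,0,0]],
    [[0,0,0],[0,0,0]],
    [[0,0,0],[0,0,0]],
    [[0,0,0],[0,0,0]],
  ],
)

```text
time: 23.1
tool_pos: [525.2, -261.3, 222.1]
tcp_rot: [179.9, 30.0, -177.4]
ft_force: [-1.0, 1.3, -1.2]
finger_gap: 25.8
grip_force: 39.8
```

```bash
python3 - <<'E'
from h import *
from scipy.spatial.transform import Rotation as R
s=sense();p=s["tool_pos"];z=R.from_euler("xyz",s["tcp_rot"],degrees=True).as_matrix()[:,2]
n=np.array([-.4994,-.0248,.866]);pad=np.array([604.63,-257.2,86])
print(p,"angle",np.degrees(np.arccos(-z@n)),"spot err",p+158*z-pad, s["ft_force"])
sc=snapshot("scene");b=sc["img"].copy()
for P,c in((pad,(255,0,0)),(p+108*z,(0,255,0)),(p-z*42,(0,0,255))): cv2.circle(b,tuple(int(v) for v in proj(sc,P)),1,c,-1)
cv2.imwrite("pics/aim2.png",cv2.resize(b[110:240,210:350],None,fx=4,fy=4)[:,:,::-1])
E
```

```text
[ 525.19649635 -261.31893312  222.1318764 ] angle 0.3064252205064841 spot err [-0.52998371 -0.1937481  -0.69950692] [-0.96792763  1.30779604 -1.16847927]
```

View pics/aim2.png

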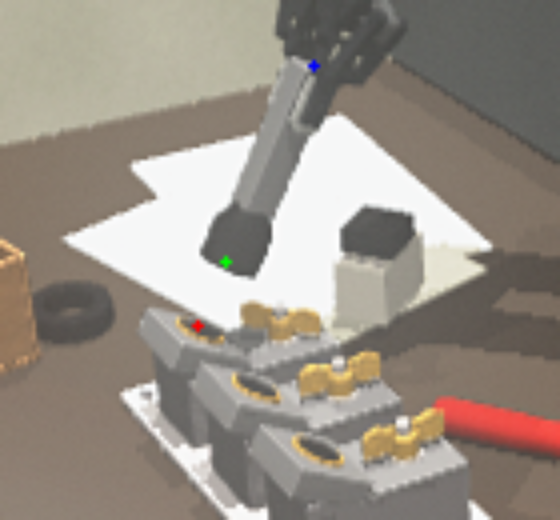

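The nose face centre at (229,264) matches the predicted point (226,262) and the aim is on the patch. I'll hold a little longer, retreat along the axis and untilt.

Emit:
send_rows(
  steps=[
    [[0,0,0],[0,0,0]],
    [[0,0,0],[0,0,0]],
    [[0,0,0],[0,0,0]],
    [[-0.3,-0.02,0.55],[0,0,0]],
    [[-0.65,-0.05,1.2],[0,0,0]],
    [[-0.7,0,1.6],[-0.005,0.12,0]],
    [[-0.8,0,2],[-0.01,0.25,0]],
    [[-0.9,0,2.4],[-0.015,0.38,0]],
    [[-0.96,0.2,2.6],[-0.026,0.523,0]],
    [[-0.96,0.2,2.6],[-0.026,0.523,0]],
  ],
)

```text
time: 24.4
tool_pos: [498.1, -254.5, 299.5]
tcp_rot: [179.9, -0.0, -177.3]
ft_force: [-0.0, 0.4, -3.2]
finger_gap: 25.5
grip_force: 39.6
```

Emit:
send_rows(
  steps=[
    [[-0.2,1,0],[0,0,0]],
    [[-0.4,2.5,0],[0,0,0]],
    [[-0.6,4,0],[0,0,0]],
    [[-0.8,5.5,0],[0,0,0]],
    [[-1,7,0],[0,0,0]],
    [[-1.2,8.5,0],[0,0,0]],
    [[-1.4,10,0],[0,0,0]],
    [[-1.6,11.5,0],[0,0,0]],
    [[-1.8,13,0],[0,0,0]],
    [[-2,14.5,0],[0,0,0]],
  ],
)

```text
time: 25.65
tool_pos: [436.0, 180.9, 299.9]
tcp_rot: [179.9, 0.1, -177.4]
ft_force: [0.8, 0.7, -1.9]
finger_gap: 25.7
grip_force: 40.0
```

Emit:
send_rows(
  steps=[
    [[-0.1,1.5,0],[0,0,0]],
    [[-0.2,2.5,0],[0,0,0]],
    [[-0.2,3,0],[0,0,0]],
    [[-0.2,3,0],[0,0,0]],
    [[-0.2,3,0],[0,0,0]],
    [[-0.2,3,0],[0,0,0]],
  ],
)

```text
time: 26.4
tool_pos: [430.7, 268.7, 300.2]
tcp_rot: [180.0, 0.0, -177.5]
ft_force: [0.8, -0.4, -1.4]
finger_gap: 25.5
grip_force: 40.1
```

Emit:
send_rows(
  steps=[
    [[0,0.64,0],[0,0,0]],
    [[0,0.64,-1.5],[0,0,0]],
    [[0,0.64,-3],[0,0,0]],
    [[0,0.64,-4.2],[0,0,0]],
    [[0,0.64,-5],[0,0,0]],
    [[0,0.64,-5.6],[0,0,0]],
    [[0,0.64,-5.8],[0,0,0]],
    [[0,0.64,-5.9],[0,0,0]],
    [[0,0.64,-5.92],[0,0,0]],
    [[0,0.64,-5.92],[0,0,0]],
  ],
)

```text
time: 27.65
tool_pos: [430.9, 289.1, 123.4]
tcp_rot: [180.0, 0.1, -177.4]
ft_force: [-0.8, -0.1, -1.2]
finger_gap: 25.7
grip_force: 40.1
```

Emit:
send_rows(
  steps=[
    [[0,0,-0.03],[0,0,0]],
    [[0,0,-0.05],[0,0,0]],
    [[0,0,-0.07],[0,0,0]],
    [[0,0,-0.07],[0,0,0]],
  ],
)

```text
time: 28.15
tool_pos: [430.3, 288.9, 120.4]
tcp_rot: [-180.0, -0.0, -177.4]
ft_force: [-0.0, -0.6, -2.3]
finger_gap: 25.6
grip_force: 40.1
```

Emit:
send_rows(
  steps=[
    [[0,0,-0.02],[0,0,0]],
    [[0,0,-0.04],[0,0,0]],
    [[0,0,-0.04],[0,0,0]],
    [[0,0,-0.04],[0,0,0]],
  ],
)

```text
time: 28.65
tool_pos: [430.7, 289.0, 120.2]
tcp_rot: [180.0, 0.0, -177.4]
ft_force: [-3.0, -2.2, 5.8]
finger_gap: 25.5
grip_force: 41.3
```

On the plate (5.8 N). Releasing slowly, then rising.

Emit:
send_rows(
  steps=[
    [[0,0,0],[0,0,0]],
    [[0,0,0],[0,0,0]],
    [[0,0,0],[0,0,0]],
    [[0,0,0],[0,0,0]],
    [[0,0,0],[0,0,0]],
  ],
  fingers=0,
)

```text
time: 29.28
tool_pos: [430.4, 288.9, 119.2]
tcp_rot: [-180.0, -0.0, -177.4]
ft_force: [-0.3, 0.6, 0.4]
finger_gap: 85.5
grip_force: 0.0
```

Emit:
send_rows(
  steps=[
    [[0,0,1],[0,0,0]],
    [[0,0,2.5],[0,0,0]],
    [[0,0,4],[0,0,0]],
    [[-0.8,-0.8,6],[0,0,0]],
    [[-0.8,-0.8,6],[0,0,0]],
    [[-0.8,-0.8,6],[0,0,0]],
    [[-0.8,-0.8,6],[0,0,0]],
    [[-0.8,-0.8,6],[0,0,0]],
  ],
)

```text
time: 30.28
tool_pos: [405.9, 264.7, 297.4]
tcp_rot: [-179.9, -0.2, -177.4]
ft_force: [-1.0, -0.1, 0.3]
finger_gap: 85.5
grip_force: 0.0
```

```bash
python3 - <<'E'
from h import *
s=sense();print(s["tool_pos"],s["finger_gap"],s["time"])
w=snapshot("wrist")
for l in("dock","thermometer"):
    print(l,[(np.round(onz(w,np.array(r["at"])*[640,480],z),1).tolist(),round(r["confidence"],2)) for r in finder.pinpoint(l,"wrist") for z in([0] if l=="dock" else [12])])
sub=w["img"][225:290,320:390].astype(int).min(2);m=(sub>170).astype(np.uint8)
n,l,st,c=cv2.connectedComponentsWithStats(m);i=1+st[1:,4].argmax();px=c[i]+[320,225]
print("tail px",px,onz(w,px,162),st[i])
sc=snapshot("scene")
print([np.round(np.array(q["box"])*[640,480,640,480],1).tolist() for q in finder.find_in("thermometer","scene")])
E
```

```text
[405.93280559 264.72757322 297.39458979] 85.50658341699891 30.275
dock [([434.2, 292.6, 0.0], 0.92)]
thermometer [([419.9, 412.5, 12.0], 0.88), ([429.7, 289.6, 12.0], 0.61)]
tail px [349.78320312 256.82226562] [433.19015193 289.26782432 162.        ] [ 17  22  27  20 512]
[[450.9, 287.0, 32.8, 67.4], [417.0, 248.5, 21.0, 63.5], [241.5, 183.6, 53.3, 35.8]]
```

The thermometer is standing where it was at the start: its scene box matches the initial one within about 1 px.

```bash
python3 -c "
from bench import order
print(order.hand_in())"
```

```text
the job is handed in; nothing more can be done
None
```

The job is handed in, but the interface gave no verdict: the right-hand nut (seen from the robot) was the loose one and is turned to its stop, the thermometer was held about 5 cm from that terminal's patch for over a second, and it now stands back on its charging plate; the middle nut was tight, and the left one I did not try because the loose one was already found.

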